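# Stack a loaded microtube rack on the one in the holding tray

### The arm

A 7-joint arm with a two-finger parallel gripper is mounted at the origin on the work surface. World frame = base frame: x ahead of the robot, y to its left, z up, the work surface at z = 0. Lengths are in m, angles in rad, forces in N, time in s.
With the tool pointing down it reaches from about 0.35 to 0.9 m from the base axis. Payload 19.9 kg.
Tool frame: the origin (TCP) lies midway between the tips of the shut fingers; the grasp point (between the pads) lies 19 mm behind it (grasp_offset is the distance from the TCP to the grasp point, in m); z points along the fingers, y is the line along which they close (so a half turn about z gives the same grasp; the last joint's range is limited). The gripper opens to 85 mm and grips with 20 to 120 N. Pads are 22 mm wide; open, the fingers measure 114 mm over their backs; the gripper's body (76 mm by 85 mm) begins 54 mm behind the grasp point. The pads swing forward as they close: fully open they stand 13 mm farther back than shut.
Start: joints at [1.22, 0.417, -0.01, 1.614, 0.005, 1.111, -0.053], TCP at [0.191, -0.595, 0.231] pointing down, gripper open.
Joint ranges: [-2.81, 2.81], [-0.39, 2.02], [-1.27, 1.25], [0.06, 2.57], [-1.19, 4.33], [0.19, 2], [-2.82, 2.82]. Speed limits (rad/s): [1.89, 1.89, 2.39, 2.39, 3.01, 3.01, 3.01].

### API

Orientations are given as a rotation vector (axis times angle).
In Python, from bench import * gives the robot as it stands.
- The arm moves only by the shell command python3 -m handwheel 'ROWS' [FORCE]. ROWS is JSON, a list of rows, each an object with "angular": the turn, a rotation vector about the tool's x, y, z in units of 5 degrees (1.0 is 5 degrees), a list of three; "dp": the shift along the tool's x, y, z in m, a list of three; "claw": the closure, from -1 (fully open) to 1 (shut), so that 0 is half open. A call has 1 to 10 rows; each row shifts and turns the commanded pose from where the row before left it, along the tool's axes as they then stand; what a row does not reach is not made up. A row lasts 1/8 s, in which the tool goes at most 62.5 mm and 10.7 degrees, less where a joint would pass 70% of its speed; a pose out of reach is approached as far as the arm can. A call is refused whole if a number of a shift passes 0.0625 or a number of a turn 1, either way. A call with a gripper value outside its range is refused whole. The fingers move at their own pace and stop on an object; FORCE is the grip in N (left out, the last holds). Time passes only in rows, so rows that do not move let the fingers close. It gives the time, the measured TCP pose, the force, the opening and the grip force at its end, in the units of the state.
- state(): the state, without advancing time (a new reading comes with each control period).
- camera(name): name is "scene" or "top"; returns a dict with "img" (400x640x3 uint8, red, green, blue), "vertical_fov" (degrees; the focal length in pixels is half the picture's height over the tangent of half this angle, whatever the lens; pixels are square), "cx", "cy" (the principal point, pixels), "origin" and "attitude" of the camera in the world. Camera axes: x right, y down, z forward; pixel columns grow to the right and rows downward; lengths in m; the calibration is good to about 2 mm. A picture is of the moment at which its call begins. There is no depth.
- close_job(): hands the job in; it is judged then, once.
Trained networks look in a picture, given as the dict that the camera call returned (one of the last four; its "shot" number tells which), for a name from the list of things; names that differ only in an ending like _2 or _b are one class to them, and where a whole thing is asked for, a point or a joint stands for the part that bears it (a point fixed in the world has none). Each returns a list of dicts, best first, with "conf" (0 to 1); they miss things now and then, are a little off and sometimes report something else, mostly with a low value. They report only what shows in the picture. A call takes as long as a camera call.
- cut_out(thing, picture): "region" (400x640 bool, what is visible of it) and "box" ([left, top, right, bottom] in pixels, round what is visible of it).
- place_of(thing, picture): "centre" ([column, row] in pixels: a listed point, or the origin of a listed thing).
The state is a dict: "time": time; "joint_positions": joint angles; "dq": joint speeds; "effort": joint torques, N m; "eef_pos": TCP position; "orientation": TCP orientation; "wrist_force": force on the tool from outside, world axes, zero at the start; "wrist_torque": the same for the moment, N m; "opening": finger opening in m; "grip_force": force on a finger pad.
Only numpy, scipy, OpenCV 4.12 (cv2) and the standard library are available. Lean on these libraries where they do the work, as an engineer would, in place of code of your own. Each camera call takes 0.05 s, during which the arm holds its last target. There are 200 camera calls.

### The job

Pick up the yellow tube rack and stack it on the blue one that stands in the white tray, the long way matching. The blue rack stands off centre with some play in its tray, so feel for its corner sockets with light pressure, keep the yellow rack level, and lower it under control until its four lugs are fully home and it sits flush before you let go. Do not force it, and leave the bottle and the two orange racks where they are.

Things in the scene. Friction and masses are not known exactly. Their poses are not given: they have to be found in the camera images.
- rack_mid (a point): Centre, half-way up, of the loose yellow tube rack, 0.3 to 0.5 kg with its tubes. 200 mm long (its x), 62 wide (its y), 57 high over all (its z): a 50 mm high body on four 7 mm lugs, on which it stands. Tubes stay below its rim. Grip it across the 62 mm width half-way along, where the flat upright long sides are plain for 64 mm, from body bottom to rim. Both ends are alike: it may go either way round.
- rack: The same yellow rack, origin at the level of its lug tips, 28.5 mm below its centre; same axes. The four round corner lugs point down, 89 mm either way along x and 21.5 mm either way along y: 10 mm diameter, 7 mm long, the tip's edge chamfered by 1 mm.
- tray: Low white tray fixed to the work surface, 224 x 80 mm outside (x, y), rim 20 mm high; origin under its centre, on the work surface. In it, on a soft foam mat whose top lies 9 mm up, stands a blue rack shaped just like the yellow one, its long side along the tray's x. The blue rack itself is not measured.
- tray_top (a point): Point fixed to the tray, over its centre, 66 mm above the work surface: the height of the blue rack's rim. The blue rack's centre stands 3 to 9 mm from this point towards one end of the tray (x), up to 6 mm to either side (y), turned up to 0.015 rad. It slides only under 7 N or more sideways, cannot be lifted out, and sinks into its mat by 1 mm for each 6 N pressed on it, the yellow rack's weight included.
- tray_seat (a point): Point fixed to the tray, over its centre, 87.5 mm above the work surface: the height of the yellow rack's centre when fully home (flush on the blue rim), before the mat sinks under it. With the lugs on the rim beside the sockets it stands 7 mm higher. The sockets open upward in the blue rack's corners, 89 mm (x) and 21.5 mm (y) either way from its centre: square, 12.4 mm wide, 12 mm deep.
- bottle: White plastic bottle, 62 mm diameter, 150 mm high, standing; origin under its centre. Leave it alone.
- conicals: Orange rack 105 x 105 mm, 60 mm high, with three large capped tubes standing up to 115 mm; origin under its centre. Leave it alone.
- block: Small empty orange tube rack 62 x 92 mm, 30 mm high; origin under its centre. Leave it alone.

How it is judged:
By the outcome, as a careful person would: the job done as asked, in the order asked, and still so for the second after the job is handed in, with the robot touching nothing.
It also fails if it takes over 72 s, if anything falls off the work surface, if the arm or the gripper's body presses on something with over 40 N, if the wrist force passes 120 N, or if a joint passes its speed limit or range.

## Working session

There is one attempt and no reset: what is moved stays moved. The work goes in short steps, Python scripts to look and compute and a shell command to move; the robot and the scene stay as the last step left them, time stands still between calls to the robot, and variables do not carry over. Pictures are saved under pics/ and viewed, at most 10 in all, crops included, and the job is handed in when it is done.

```bash
mkdir -p pics; ls
cat > h.py <<'E'
from bench import *
import numpy as np, cv2
from scipy.spatial.transform import Rotation as R
def cam(p):
    f=200/np.tan(np.radians(p["vertical_fov"])/2)
    A=np.array(p["attitude"],float)
    M=A if A.shape==(3,3) else (R.from_rotvec(A).as_matrix() if A.size==3 else R.from_quat(A).as_matrix())
    return f,M,np.array(p["origin"])
def ray(p,uv,z):
    f,M,o=cam(p)
    d=M@np.array([(uv[0]-p["cx"])/f,(uv[1]-p["cy"])/f,1]);return o+d*(z-o[2])/d[2]
def proj(p,X):
    f,M,o=cam(p);c=M.T@(np.array(X)-o);return np.array([p["cx"]+f*c[0]/c[2],p["cy"]+f*c[1]/c[2]])
def save(p,n,box=None,s=1):
    im=p["img"][:,:,::-1]
    if box: im=im[box[1]:box[3],box[0]:box[2]]
    cv2.imwrite("pics/"+n,cv2.resize(im,None,fx=s,fy=s,interpolation=cv2.INTER_CUBIC))
E
python3 - <<'E'
from h import *
for n in("top","scene"):
    p=camera(n);save(p,n+"0.png")
    print(n,p["vertical_fov"],p["cx"],p["cy"],p["origin"],p["attitude"])
    for t,z in(("rack_mid",.0285),("tray",0),("tray_top",.066),("bottle",0),("conicals",0),("block",0)):
        for d in place_of(t,p)[:2]: print(t,d["conf"],np.round(d["centre"],1),ray(p,d["centre"],z).round(4))
s=state();print({k:np.round(v,3) for k,v in s.items()})
E
```

```text
pics
top 54.508965345179675 316.84238392126446 201.9909554899878 [0.53132989 0.12366028 0.9378628 ] [-2.19348411  2.13801182 -0.15350948]
rack_mid 0.65 [258.1 273.6] [0.4749 0.2398 0.0285]
tray 0.71 [454.1 240.9] [ 0.5621 -0.2264  0.    ]
tray_top 0.94 [462.5 240.1] [ 0.5622 -0.2208  0.066 ]
bottle 0.94 [343.3 160.5] [0.7531 0.0454 0.    ]
conicals 0.8 [168.3 210.6] [0.6176 0.4656 0.    ]
block 0.6 [360.8 253.3] [ 5.268e-01 -3.000e-04  0.000e+00]
scene 53.46180562977069 320.353815553358 195.18651506113883 [ 1.06241755 -0.0964215   0.89991474] [-2.24426511 -1.44292957  0.38114005]
rack_mid 0.85 [338.4 142.9] [0.4725 0.2356 0.0285]
tray 0.75 [188.7 239.5] [ 0.5693 -0.219   0.    ]
tray_top 0.81 [181.9 230.8] [ 0.5777 -0.2185  0.066 ]
bottle 0.79 [315.4 260.6] [0.7482 0.0417 0.    ]
conicals 0.71 [440.8 160.6] [0.6254 0.4782 0.    ]
block 0.75 [262.8 196. ] [ 0.5284 -0.0101  0.    ]
{'time': np.float64(0.7), 'joint_positions': array([ 1.22 ,  0.417, -0.01 ,  1.614,  0.005,  1.111, -0.053]), 'dq': array([-0.002,  0.001, -0.   , -0.001, -0.   ,  0.001, -0.002]), 'effort': array([ 0.0000e+00, -8.6405e+01,  6.7900e-01, -4.3516e+01,  1.9000e-02,
        2.0000e-03, -0.0000e+00]), 'eef_pos': array([ 0.191, -0.595,  0.231]), 'orientation': array([-3.104, -0.485,  0.   ]), 'wrist_force': array([ 0.032, -0.269, -0.363]), 'wrist_torque': array([ 0.029, -0.07 , -0.024]), 'grip_force': np.float64(0.0), 'opening': np.float64(0.085)}
```

View pics/top0.png

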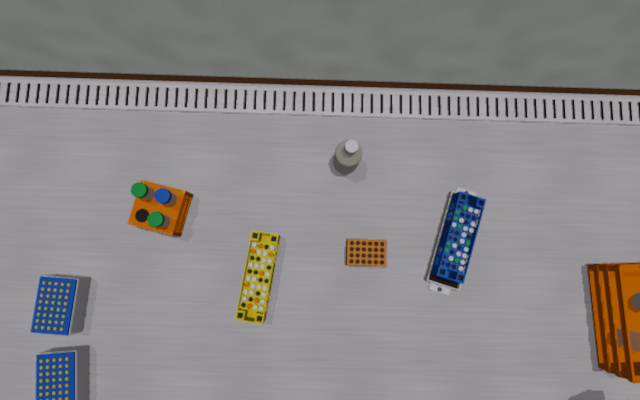

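View pics/scene0.png

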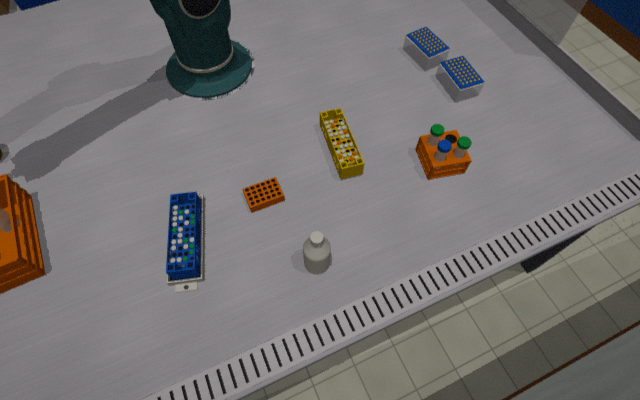

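Run:
```python
from h import *
for n in("top","scene"):
    p=camera(n)
    for t,zs in(("rack",(.057,)),("tray",(.02,))):
        for d in cut_out(t,p)[:1]:
            m=np.array(d["region"]).astype(np.uint8);c=max(cv2.findContours(m,0,2)[0],key=cv2.contourArea)
            b=cv2.boxPoints(cv2.minAreaRect(c)); P=np.array([ray(p,q,zs[0])[:2] for q in b])
            print(n,t,d["conf"],d["box"],b.round(1).tolist(),"\n",P.round(4).tolist(),P.mean(0).round(4),np.linalg.norm(np.diff(P,axis=0),axis=1).round(4), [float(np.arctan2(*(P[i+1]-P[i])[::-1]).round(3)) for i in(0,1)])
```

```text
top rack 0.74 [233.2, 230.4, 281.3, 327.4] [[234.0, 318.6000061035156], [250.3000030517578, 228.6999969482422], [279.8999938964844, 234.10000610351562], [263.5, 324.0]] 
 [[0.3781, 0.2848], [0.5761, 0.258], [0.5657, 0.1908], [0.368, 0.2195]] [0.472  0.2383] [0.1998 0.0679 0.1998] [-0.135, -1.725]
top tray 0.82 [425.2, 186.0, 486.8, 294.0] [[421.79998779296875, 287.0], [449.70001220703125, 184.10000610351562], [487.3999938964844, 194.3000030517578], [459.3999938964844, 297.20001220703125]] 
 [[0.4525, -0.1409], [0.6976, -0.2108], [0.6752, -0.3017], [0.4312, -0.2289]] [ 0.5641 -0.2206] [0.2549 0.0937 0.2546] [-0.278, -1.813]
scene rack 0.89 [320.7, 105.9, 365.8, 178.7] [[315.70001220703125, 114.4000015258789], [341.0, 104.69999694824219], [366.79998779296875, 171.8000030517578], [341.5, 181.5]] 
 [[0.3763, 0.2106], [0.3727, 0.2907], [0.6045, 0.2502], [0.6042, 0.1787]] [0.4894 0.2326] [0.0802 0.2353 0.0715] [1.615, -0.173]
scene tray 0.56 [165.6, 192.2, 204.3, 292.4] [[164.8000030517578, 291.70001220703125], [167.5, 191.3000030517578], [205.89999389648438, 192.3000030517578], [203.10000610351562, 292.70001220703125]] 
 [[0.6824, -0.2987], [0.4259, -0.2301], [0.4696, -0.1413], [0.7203, -0.2213]] [ 0.5746 -0.2228] [0.2655 0.0989 0.2631] [2.88, 1.114]
```

The top view shows the yellow rack at about (258,277), the blue rack in its tray at (458,240), and the small orange rack (366,253) and bottle (347,155) between them. The scene view agrees: yellow at (341,143), blue at (185,235). Next I'll fit box silhouettes to the colour masks to get better poses.

```bash
cat >> h.py <<'E'
from scipy.optimize import minimize
def mask(p,col,c,r=75):
    h=cv2.cvtColor(p["img"],cv2.COLOR_RGB2HSV)
    lo,hi=((22,140,60),(34,255,255)) if col=="y" else ((100,150,25),(128,255,255))
    m=cv2.inRange(h,lo,hi); z=np.zeros_like(m);cv2.circle(z,tuple(int(v) for v in c),r,255,-1)
    m=cv2.morphologyEx(m&z,cv2.MORPH_OPEN,np.ones((2,2),np.uint8))
    n,l,s,_=cv2.connectedComponentsWithStats(cv2.morphologyEx(m,cv2.MORPH_CLOSE,np.ones((9,9),np.uint8)))
    return (l==1+np.argmax(s[1:,4])).astype(np.uint8)
def sil(p,x,y,a,z0,z1,S=4):
    c,s=np.cos(a),np.sin(a)
    q=np.array([proj(p,(x+c*u-s*v,y+s*u+c*v,z)) for u in(-.1,.1) for v in(-.031,.031) for z in(z0,z1)])
    k=np.zeros((400*S,640*S),np.uint8)
    h=cv2.convexHull(((q+.5)*S*16).astype(np.int32)); cv2.fillConvexPoly(k,h,255,shift=4)
    return cv2.resize(k,(640,400),interpolation=cv2.INTER_AREA)/255.
def fit(pics,col,x0,z0,z1,free=False):
    ms=[mask(p,col,proj(p,(x0[0],x0[1],z1))) for p in pics]
    f=lambda v:sum(np.abs(sil(p,*v[:3],z0,z1)-m).sum() for p,m in zip(pics,ms))
    s=np.array([x0+d for d in np.vstack([np.zeros(3),np.diag([.01,.01,.05])])])
    r=minimize(f,x0,method="Nelder-Mead",options=dict(initial_simplex=s,xatol=1e-4,fatol=.1))
    return r.x,r.fun,[int(m.sum()) for m in ms]
E
python3 - <<'E'
from h import *
t,s=camera("top"),camera("scene")
for col,x0,z0,z1 in(("y",np.array([.472,.238,-.137]),.007,.057),("b",np.array([.566,-.222,-.278]),.02,.066)):
    for P in([t],[s],[t,s]):
        r=fit(P,col,x0,z0,z1);print(col,r[0].round(4),r[1],r[2])
E
```

```text
y [ 0.4684  0.2368 -0.1436] 168.06274509803922 [2563]
y [ 0.4775  0.2414 -0.1492] 185.3686274509804 [1697]
y [ 0.4713  0.238  -0.1395] 584.4862745098039 [2563, 1697]
b [ 0.5674 -0.2202 -0.2928] 110.91764705882353 [2922]
b [ 0.5777 -0.2175 -0.2913] 170.1843137254902 [2622]
b [ 0.5698 -0.2186 -0.2784] 672.0823529411764 [2922, 2622]
```

Run:
```python
from h import *
out=[]
for n in("top","scene"):
    p=camera(n)
    for col,x0,z0,z1 in(("y",np.array([.4713,.238,-.143]),.007,.057),("b",np.array([.5698,-.2186,-.285]),.02,.066)):
        c=proj(p,(x0[0],x0[1],.05)).astype(int)
        im=cv2.resize(p["img"][c[1]-60:c[1]+60,c[0]-65:c[0]+65,::-1],None,fx=3,fy=3,interpolation=cv2.INTER_CUBIC)
        m=mask(p,col,c)[c[1]-60:c[1]+60,c[0]-65:c[0]+65]
        m=cv2.resize(m,None,fx=3,fy=3,interpolation=0)
        cv2.drawContours(im,cv2.findContours(m,0,2)[0],-1,(0,0,255),1)
        r=fit([p],col,x0,z0,z1)[0]
        q=(sil(p,*r,z0,z1)>.5).astype(np.uint8)[c[1]-60:c[1]+60,c[0]-65:c[0]+65]
        cv2.drawContours(im,cv2.findContours(cv2.resize(q,None,fx=3,fy=3,interpolation=0),0,2)[0],-1,(0,255,0),1)
        out.append(im[:290])
cv2.imwrite("pics/ov.png",np.vstack([np.hstack(out[:2]),np.hstack(out[2:])]))
```

```text
(no output)
```

View pics/ov.png

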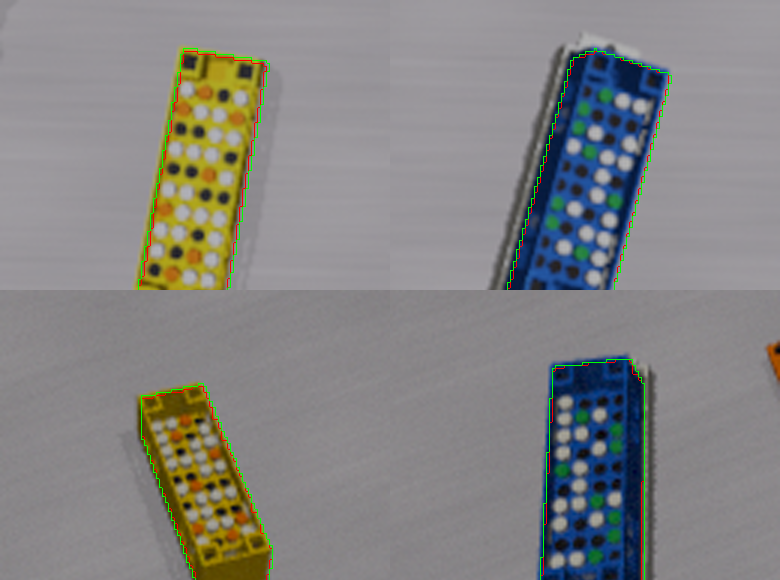

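Run:
```python
from h import *
p=camera("top");f,M,o=cam(p);print("f",f,"z axis",M[:,2].round(3))
g=cv2.GaussianBlur(cv2.cvtColor(p["img"],cv2.COLOR_RGB2GRAY),(3,3),0).astype(float)
xs=np.arange(5,636,10);
ys=[]
for x in xs:
    y0=int(72+x*21/640)
    col=g[y0-12:y0+14,x-2:x+3].mean(1); d=np.diff(col); i=int(np.argmax(d)); # dark->white
    a,b,c=(d[i-1],d[i],d[i+1]) if 0<i<len(d)-1 else (0,1,0)
    ys.append(y0-12+i+.5+.5*(a-c)/(a-2*b+c))
ys=np.array(ys);L=np.polyfit(xs,ys,1);r=ys-np.polyval(L,xs);print(r.round(2))
# k1 for straightness: undistort r_u = r_d(1+k r_d^2)
for k in(-.1,-.05,0,.02,.04,.06,.08,.1,.15):
    X=(xs-p["cx"])/f;Y=(ys-p["cy"])/f;s=1+k*(X*X+Y*Y);X=X*s;Y=Y*s
    A=np.polyfit(X,Y,1);e=Y-np.polyval(A,X);print(k,np.median(np.abs(e))*f)
```

```text
f 388.2493704243483 z axis [ 0.124 -0.016 -0.992]
[ 0.06 -0.04 -0.02  0.11 -0.02 -0.11  0.06  0.04 -0.13  0.01  0.05 -0.08
  0.01  0.06 -0.06  0.01  0.1  -0.03 -0.13  0.09  0.03 -0.16  0.05  0.06
 -0.08  0.03  0.07 -0.07  0.03  0.08 -0.03 -0.11  0.12  0.01 -0.12  0.09
  0.06 -0.1   0.02  0.08 -0.08  0.01  0.07 -0.05 -0.02  0.1  -0.02 -0.07
  0.08  0.05 -0.12  0.01  0.08 -0.09  0.01  0.07 -0.06  0.    0.07 -0.03
 -0.07  0.09  0.03 -0.12]
-0.1 2.0387103660942665
-0.05 1.036979803103076
0 0.06195472712173874
0.02 0.4068003427712026
0.04 0.8184172424903442
0.06 1.234385892257663
0.08 1.6431601298511822
0.1 2.0402829674660508
0.15 3.0652526922220353
```

```bash
cat >> h.py <<'E'
def st():
    s=state();M=R.from_rotvec(s["orientation"]).as_matrix()
    yaw=np.arctan2(M[1,0],M[0,0])
    print("t",round(float(s["time"]),2),"tcp",np.round(s["eef_pos"],4),"z",M[:,2].round(3),"yaw(x)",yaw.round(4),"F",np.round(s["wrist_force"],1),"T",np.round(s["wrist_torque"],2),"op",round(float(s["opening"]),4),"g",round(float(s["grip_force"]),1))
    return np.array(s["eef_pos"]),M,yaw
def go(tx,ty,yaw_t):
    # wanted world yaw of tool x (mod pi); deltas in tool axes AFTER turning
    p,M,y=st();d=(yaw_t-y+np.pi/2)%np.pi-np.pi/2
    print("turn z units",round(float(-np.degrees(d)/5),3),"shift in present axes",(M.T@np.array([tx-p[0],ty-p[1],0])).round(4),
     "after turn",((M@R.from_euler('z',-d).as_matrix()).T@np.array([tx-p[0],ty-p[1],0])).round(4))
E
python3 - <<'E'
from h import *
go(.473,.239,-.146); go(.52,-.2,-.146)
print(state()["joint_positions"])
E
```

```text
t 1.25 tcp [ 0.1905 -0.5952  0.2313] z [-0.  0. -1.] yaw(x) 0.3098 F [ 0.5 -0.5  0.2] T [0.03 0.05 0.02] op 0.0855 g 0.0
turn z units 5.223 shift in present axes [ 0.5233 -0.7084  0.    ] after turn [ 0.1581 -0.8664  0.    ]
t 1.25 tcp [ 0.1905 -0.5952  0.2313] z [-0.  0. -1.] yaw(x) 0.3098 F [ 0.5 -0.5  0.2] T [0.03 0.05 0.02] op 0.0855 g 0.0
turn z units 5.223 shift in present axes [ 0.4343 -0.276   0.    ] after turn [ 0.2685 -0.439   0.    ]
[ 1.21950111  0.41739547 -0.01029741  1.61359328  0.00468634  1.11071764
 -0.05298366]
```

```bash
python3 -m handwheel '[{"angular":[0,0,0.87],"dp":[0.045,-0.02,0],"claw":-1},{"angular":[0,0,0.87],"dp":[0.045,-0.02,0],"claw":-1},{"angular":[0,0,0.87],"dp":[0.045,-0.02,0],"claw":-1},{"angular":[0,0,0.87],"dp":[0.045,-0.02,0],"claw":-1},{"angular":[0,0,0.87],"dp":[0.045,-0.02,0],"claw":-1},{"angular":[0,0,0.87],"dp":[0.045,-0.02,0],"claw":-1},{"angular":[0,0,0],"dp":[0,-0.06,0],"claw":-1},{"angular":[0,0,0],"dp":[0,-0.06,0],"claw":-1},{"angular":[0,0,0],"dp":[0,-0.06,0],"claw":-1},{"angular":[0,0,0],"dp":[0,-0.06,0],"claw":-1}]'; python3 -c "
from h import *
go(.473,.239,-.146)"
```

```text
time: 2.5
eef_pos: [0.477, -0.2057, 0.2315]
orientation: [3.133, -0.229, 0.001]
wrist_force: [0.7, -0.2, -0.6]
opening: 0.0855
grip_force: 0.0
t 2.5 tcp [ 0.477  -0.2057  0.2315] z [ 0. -0. -1.] yaw(x) -0.1457 F [ 0.7 -0.2 -0.6] T [ 0.02 -0.06  0.05] op 0.0855 g 0.0
turn z units 0.003 shift in present axes [-6.860e-02 -4.394e-01 -1.000e-04] after turn [-6.870e-02 -4.394e-01 -1.000e-04]
```

```bash
python3 -m handwheel '[{"angular":[0,0,0],"dp":[-0.0086,-0.055,0],"claw":-1},{"angular":[0,0,0],"dp":[-0.0086,-0.055,0],"claw":-1},{"angular":[0,0,0],"dp":[-0.0086,-0.055,0],"claw":-1},{"angular":[0,0,0],"dp":[-0.0086,-0.055,0],"claw":-1},{"angular":[0,0,0],"dp":[-0.0086,-0.055,0],"claw":-1},{"angular":[0,0,0],"dp":[-0.0086,-0.055,0.02],"claw":-1},{"angular":[0,0,0],"dp":[-0.0086,-0.055,0.04],"claw":-1},{"angular":[0,0,0],"dp":[-0.0086,-0.055,0.05],"claw":-1},{"angular":[0,0,0],"dp":[0,0,0.035],"claw":-1},{"angular":[0,0,0],"dp":[0,0,0],"claw":-1}]'
python3 - <<'E'
from h import *
pos,M,y=st();a=-.146
ims=[]
for n in("top","scene"):
    p=camera(n);im=cv2.resize(p["img"][:,:,::-1].copy(),None,fx=4,fy=4,interpolation=cv2.INTER_CUBIC)
    for z in(0,-.013):
      for w in(-.0425,.0425):
        q=proj(p,pos+M@[0,w,z]);cv2.circle(im,tuple((q*4+2).astype(int)),3,(255,0,255),-1)
    c=(proj(p,pos)*4).astype(int);ims.append(im[max(0,c[1]-250):c[1]+250,c[0]-200:c[0]+200])
cv2.imwrite("pics/abv.png",np.hstack(ims))
E
```

```text
time: 3.75
eef_pos: [0.4716, 0.2233, 0.0963]
orientation: [3.132, -0.227, -0.006]
wrist_force: [0.2, -1.1, 0.5]
opening: 0.0854
grip_force: 0.0
t 3.75 tcp [0.4716 0.2233 0.0963] z [-0.004 -0.001 -1.   ] yaw(x) -0.145 F [ 0.2 -1.1  0.5] T [0.02 0.02 0.02] op 0.0854 g 0.0
```

View pics/abv.png

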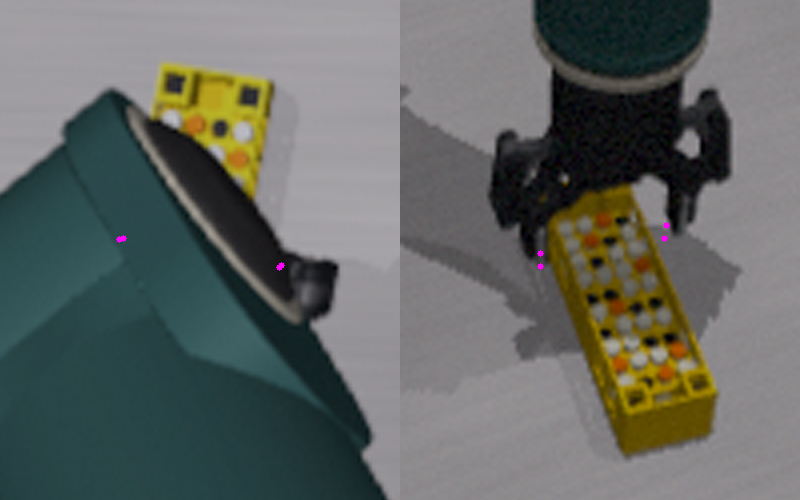

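The magenta predicted fingertips match the actual fingers in the scene view (about 540,260 and 665,232) to within about 2 px. The fingers straddle the rack but sit about 15 mm short in y.

```bash
python3 -c "
from h import *
go(.471,.239,-.146)"; python3 -m handwheel '[{"angular":[0,0,0],"dp":[-0.003,-0.015,0],"claw":-1},{"angular":[0,0,0],"dp":[0,0,0],"claw":-1},{"angular":[0,0,0],"dp":[0,0,0.015],"claw":-1},{"angular":[0,0,0],"dp":[0,0,0.015],"claw":-1},{"angular":[0,0,0],"dp":[0,0,0.015],"claw":-1}]'; python3 -c "
from h import *
go(.471,.239,-.146)"
```

```text
t 3.85 tcp [0.4734 0.2234 0.0991] z [ 0.001  0.    -1.   ] yaw(x) -0.1464 F [0.3 0.5 0.8] T [-0.03 -0.02  0.  ] op 0.0855 g 0.0
turn z units -0.004 shift in present axes [-0.0047 -0.0151  0.    ] after turn [-0.0047 -0.0151  0.    ]
time: 4.47
eef_pos: [0.4718, 0.2386, 0.0516]
orientation: [3.133, -0.229, -0.001]
wrist_force: [0.4, -0.2, -0.4]
opening: 0.0853
grip_force: 0.0
t 4.47 tcp [0.4718 0.2386 0.0516] z [-0.001 -0.    -1.   ] yaw(x) -0.1459 F [ 0.4 -0.2 -0.4] T [ 0.01 -0.   -0.02] op 0.0853 g 0.0
turn z units 0.001 shift in present axes [-0.0009 -0.0003  0.    ] after turn [-0.0009 -0.0003  0.    ]
```

```bash
python3 -m handwheel '[{"angular":[0,0,0],"dp":[0,0,0.0185],"claw":-1},{"angular":[0,0,0],"dp":[0,0,0.0185],"claw":-1},{"angular":[0,0,0],"dp":[0,0,0],"claw":-1},{"angular":[0,0,0],"dp":[0,0,0],"claw":1},{"angular":[0,0,0],"dp":[0,0,0],"claw":1},{"angular":[0,0,0],"dp":[0,0,0],"claw":1},{"angular":[0,0,0],"dp":[0,0,0],"claw":1},{"angular":[0,0,0],"dp":[0,0,0],"claw":1}]' 60; python3 -c "
from h import *
st()"
```

```text
time: 5.48
eef_pos: [0.4725, 0.2391, 0.0168]
orientation: [-3.133, 0.229, -0.001]
wrist_force: [-2.2, -1.0, 7.1]
opening: 0.0616
grip_force: 65.4
t 5.47 tcp [0.4725 0.2391 0.0168] z [ 0.001  0.    -1.   ] yaw(x) -0.1458 F [-2.2 -1.   7.1] T [-0.26  0.49  0.05] op 0.0616 g 65.4
```

```bash
python3 -m handwheel '[{"angular":[0,0,0],"dp":[0,0,-0.01],"claw":1},{"angular":[0,0,0],"dp":[0,0,-0.02],"claw":1},{"angular":[0,0,0],"dp":[0,0,-0.03],"claw":1},{"angular":[0,0,0],"dp":[0,0,-0.03],"claw":1},{"angular":[0,0,0],"dp":[0,0,-0.03],"claw":1},{"angular":[0,0,0],"dp":[0,0,0],"claw":1},{"angular":[0,0,0],"dp":[0,0,0],"claw":1}]'; python3 -c "
from h import *
go(.5725,-.219,-.292)
t,s=camera('top'),camera('scene')
p,M,y=st();z=p[2]-.0168
for P in([t],[s]):
  r=fit(P,'y',np.array([p[0],p[1],y]),z+.007,z+.057);print(r[0].round(4),r[1],r[2])"
```

```text
time: 6.35
eef_pos: [0.4718, 0.2386, 0.1355]
orientation: [3.133, -0.229, -0.001]
wrist_force: [0.0, -1.1, -4.9]
opening: 0.0617
grip_force: 67.0
t 6.35 tcp [0.4718 0.2386 0.1355] z [-0.001 -0.    -1.   ] yaw(x) -0.1459 F [ 0.  -1.1 -4.9] T [-0.05  0.    0.  ] op 0.0617 g 67.0
turn z units 1.674 shift in present axes [1.662e-01 4.381e-01 1.000e-04] after turn [2.282e-01 4.092e-01 1.000e-04]
t 6.45 tcp [0.4715 0.2386 0.1351] z [-0.002 -0.001 -1.   ] yaw(x) -0.1458 F [-0.  -0.7 -4.2] T [ 0.01 -0.02 -0.02] op 0.0615 g 67.0
[ 0.5844  0.2185 -0.1478] 2536.192156862745 [947]
[ 0.4794  0.2452 -0.2413] 919.0980392156862 [1342]
```

```bash
python3 -m handwheel '[{"angular":[0,0,0.837],"dp":[0,0,0],"claw":1},{"angular":[0,0,0.837],"dp":[0,0,0],"claw":1},{"angular":[0,0,0],"dp":[0.0285,0.051,0],"claw":1},{"angular":[0,0,0],"dp":[0.0285,0.051,0],"claw":1},{"angular":[0,0,0],"dp":[0.0285,0.051,0],"claw":1},{"angular":[0,0,0],"dp":[0.0285,0.051,0],"claw":1},{"angular":[0,0,0],"dp":[0.0285,0.051,0],"claw":1},{"angular":[0,0,0],"dp":[0.0285,0.051,0],"claw":1},{"angular":[0,0,0],"dp":[0.0285,0.051,0],"claw":1},{"angular":[0,0,0],"dp":[0.0285,0.051,0],"claw":1}]'; python3 -m handwheel '[{"angular":[0,0,0],"dp":[0,0,0.02],"claw":1},{"angular":[0,0,0],"dp":[0,0,0],"claw":1},{"angular":[0,0,0],"dp":[0,0,0],"claw":1}]'
python3 - <<'E'
from h import *
go(.5725,-.219,-.292)
ims=[]
for n in("top","scene"):
    p=camera(n);c=proj(p,(.57,-.22,.12)).astype(int);im=cv2.resize(p["img"][c[1]-70:c[1]+70,c[0]-65:c[0]+65,::-1],None,fx=3,fy=3,interpolation=cv2.INTER_CUBIC);ims.append(im)
cv2.imwrite("pics/over.png",np.hstack(ims))
E
```

```text
time: 7.7
eef_pos: [0.5729, -0.2191, 0.1349]
orientation: [-3.108, 0.456, 0.002]
wrist_force: [2.2, 0.2, -4.2]
opening: 0.0616
grip_force: 67.3
time: 8.07
eef_pos: [0.5732, -0.2161, 0.116]
orientation: [-3.108, 0.454, 0.001]
wrist_force: [-0.5, -0.6, -3.6]
opening: 0.0614
grip_force: 67.1
t 8.07 tcp [ 0.5732 -0.2161  0.116 ] z [-0.001  0.001 -1.   ] yaw(x) -0.2901 F [-0.5 -0.6 -3.6] T [ 0.03 -0.03  0.05] op 0.0614 g 67.1
turn z units 0.022 shift in present axes [ 0.0002  0.003  -0.    ] after turn [ 0.0002  0.003  -0.    ]
```

View pics/over.png

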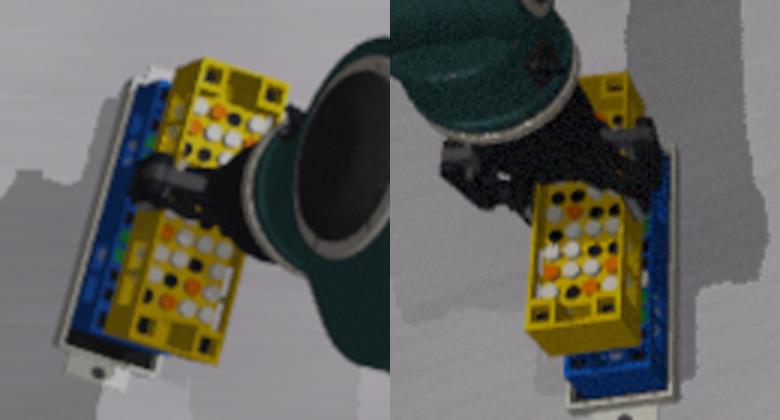

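Over the blue rack, both ends of the yellow one show: top view crop ends at about (235,80) and (165,340), scene view ends at about (610,90) and (585,330). I'll fit the held rack in the same way, ignoring dark and teal gripper pixels, and compare it with the blue fit camera by camera.

```bash
cat >> h.py <<'E'
def fith(p,x0,z0,z1):
    h=cv2.cvtColor(p["img"],cv2.COLOR_RGB2HSV)
    m=cv2.morphologyEx(cv2.inRange(h,(20,130,40),(34,255,255)),cv2.MORPH_OPEN,np.ones((2,2),np.uint8))
    c=proj(p,(x0[0],x0[1],z1));z=np.zeros_like(m);cv2.circle(z,tuple(int(v) for v in c),75,255,-1)
    m=cv2.morphologyEx(m&z,cv2.MORPH_CLOSE,np.ones((7,7),np.uint8))>0
    b=cv2.medianBlur(cv2.inRange(h,(100,150,25),(128,255,255))|cv2.inRange(h,(0,0,75),(180,60,255)),5)>0
    b&=~m
    f=lambda v:(lambda s:((1-s)*m).sum()+(s*b).sum())(sil(p,*v,z0,z1))
    s=np.array([x0+d for d in np.vstack([np.zeros(3),np.diag([.008,.008,.03])])])
    r=minimize(f,x0,method="Nelder-Mead",options=dict(initial_simplex=s,xatol=1e-4,fatol=.1))
    return r.x,r.fun,int(m.sum()),f(x0)
E
python3 - <<'E'
from h import *
pos,M,y=st();z=pos[2]-.0168
bl={"top":(.5674,-.2202,-.2928),"scene":(.5777,-.2175,-.2913)}
for n in bl:
    p=camera(n);r=fith(p,np.array([pos[0],pos[1],y]),z+.007,z+.057)
    d=np.array(bl[n])-r[0];c,s=np.cos(y),np.sin(y)
    print(n,r[0].round(4),r[1:],"blue-yellow along,across(left)",(c*d[0]+s*d[1]).round(4),(-s*d[0]+c*d[1]).round(4),d[2].round(4))
E
```

```text
t 8.18 tcp [ 0.5735 -0.2165  0.1166] z [ 0.001  0.    -1.   ] yaw(x) -0.2903 F [-0.8  0.  -5.1] T [0.   0.01 0.01] op 0.0612 g 67.1
top [ 0.5716 -0.2163 -0.2901] (np.float64(102.30196078431372), 2814, np.float64(145.8313725490196)) blue-yellow along,across(left) -0.0029 -0.0049 -0.0027
scene [ 0.5764 -0.2141 -0.2865] (np.float64(66.3529411764706), 2247, np.float64(174.85882352941175)) blue-yellow along,across(left) 0.0022 -0.0029 -0.0048
```

```bash
python3 -m handwheel '[{"angular":[0,0,0.03],"dp":[0,0.004,0.01],"claw":1},{"angular":[0,0,0],"dp":[0,0,0.01],"claw":1},{"angular":[0,0,0],"dp":[0,0,0.007],"claw":1},{"angular":[0,0,0],"dp":[0,0,0],"claw":1},{"angular":[0,0,0],"dp":[0,0,0],"claw":1}]'
python3 - <<'E'
from h import *
pos,M,y=st();z=pos[2]-.0168
bl={"top":(.5674,-.2202,-.2928),"scene":(.5777,-.2175,-.2913)}
for n in bl:
    p=camera(n);r=fith(p,np.array([pos[0],pos[1],y]),z+.007,z+.057)
    d=np.array(bl[n])-r[0];c,s=np.cos(y),np.sin(y)
    print(n,r[0].round(4),r[1:],"blue-yellow along,across(left)",(c*d[0]+s*d[1]).round(4),(-s*d[0]+c*d[1]).round(4),d[2].round(4))
    c=proj(p,(.57,-.22,.1)).astype(int);im=cv2.resize(p["img"][c[1]-70:c[1]+70,c[0]-65:c[0]+65,::-1],None,fx=4,fy=4,interpolation=cv2.INTER_CUBIC);cv2.imwrite(f"pics/low_{n}.png",im)
a,b=[cv2.imread(f"pics/low_{n}.png")[:,60:460] for n in bl];cv2.imwrite("pics/low.png",np.hstack([a,b]))
E
```

```text
time: 8.9
eef_pos: [0.5721, -0.2212, 0.0891]
orientation: [-3.108, 0.461, -0.0]
wrist_force: [-0.4, -0.5, -4.1]
opening: 0.0615
grip_force: 67.4
t 8.9 tcp [ 0.5721 -0.2212  0.0891] z [ 0.  0. -1.] yaw(x) -0.2943 F [-0.4 -0.5 -4.1] T [-0.    0.03  0.  ] op 0.0615 g 67.4
top [ 0.5699 -0.2209 -0.2923] (np.float64(112.29019607843138), 2578, np.float64(158.69019607843137)) blue-yellow along,across(left) -0.0026 -0.0001 -0.0005
scene [ 0.5752 -0.2189 -0.2871] (np.float64(50.831372549019605), 2128, np.float64(168.30980392156863)) blue-yellow along,across(left) 0.0019 0.0021 -0.0042
```

View pics/low.png

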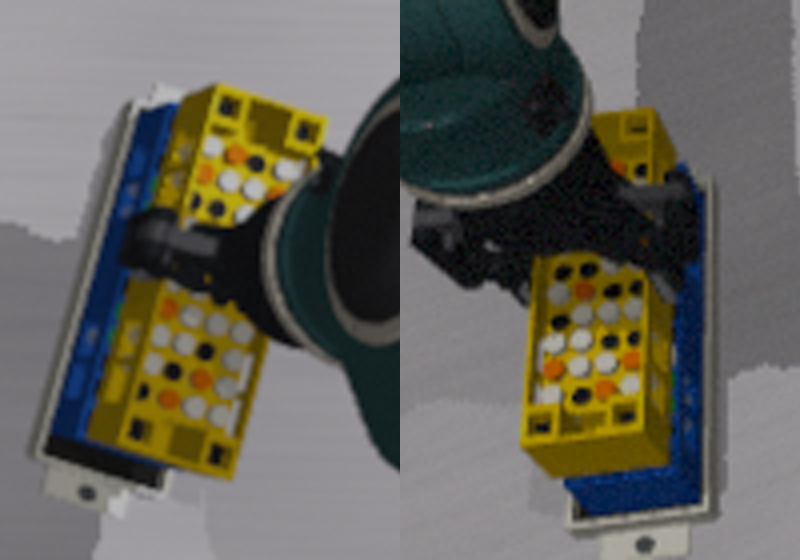

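The low crops show the yellow rack over the blue one with the ends and long sides about parallel. The two cameras average to under 1 mm off across and about 0 ± 2.5 mm along. Now down to light contact.

```bash
python3 -m handwheel '[{"angular":[0,0,-0.02],"dp":[0,-0.0008,0.002],"claw":1},{"angular":[0,0,0],"dp":[0,0,0.002],"claw":1},{"angular":[0,0,0],"dp":[0,0,0.001],"claw":1},{"angular":[0,0,0],"dp":[0,0,0.001],"claw":1},{"angular":[0,0,0],"dp":[0,0,0],"claw":1}]';python3 -c "
from h import *
st()
st()"; python3 -m handwheel '[{"angular":[0,0,0],"dp":[0,0,0.001],"claw":1},{"angular":[0,0,0],"dp":[0,0,0],"claw":1}]';python3 -c "
from h import *
st()"; python3 -m handwheel '[{"angular":[0,0,0],"dp":[0,0,0.001],"claw":1},{"angular":[0,0,0],"dp":[0,0,0],"claw":1}]';python3 -c "
from h import *
st()"
```

```text
time: 9.62
eef_pos: [0.5721, -0.2205, 0.083]
orientation: [-3.108, 0.458, 0.0]
wrist_force: [0.3, -0.1, -4.4]
opening: 0.0613
grip_force: 67.4
t 9.62 tcp [ 0.5721 -0.2205  0.083 ] z [-0.  0. -1.] yaw(x) -0.2927 F [ 0.3 -0.1 -4.4] T [-0.   -0.   -0.01] op 0.0613 g 67.4
t 9.62 tcp [ 0.5721 -0.2205  0.083 ] z [-0.  0. -1.] yaw(x) -0.2927 F [ 0.3 -0.1 -4.4] T [-0.   -0.   -0.01] op 0.0613 g 67.4
time: 9.88
eef_pos: [0.5721, -0.2205, 0.082]
orientation: [-3.108, 0.458, 0.0]
wrist_force: [0.3, 0.2, -4.7]
opening: 0.0612
grip_force: 67.4
t 9.88 tcp [ 0.5721 -0.2205  0.082 ] z [-0.  0. -1.] yaw(x) -0.2928 F [ 0.3  0.2 -4.7] T [-0.03  0.03  0.03] op 0.0612 g 67.4
time: 10.12
eef_pos: [0.5721, -0.2204, 0.0809]
orientation: [-3.108, 0.458, 0.0]
wrist_force: [0.3, -0.0, -4.0]
opening: 0.0615
grip_force: 67.4
t 10.12 tcp [ 0.5721 -0.2204  0.0809] z [-0.  0. -1.] yaw(x) -0.2927 F [ 0.3 -0.  -4. ] T [ 0.01  0.01 -0.04] op 0.0615 g 67.4
```

```bash
for i in 1; do python3 -m handwheel '[{"angular":[0,0,0],"dp":[0,0,0.001],"claw":1},{"angular":[0,0,0],"dp":[0,0,0],"claw":1}]';python3 -c "
from h import *
st()";done; python3 -m handwheel '[{"angular":[0,0,0],"dp":[0,0,0.001],"claw":1},{"angular":[0,0,0],"dp":[0,0,0],"claw":1}]';python3 -c "
from h import *
st()"
```

```text
time: 10.38
eef_pos: [0.5721, -0.2205, 0.08]
orientation: [-3.108, 0.458, 0.0]
wrist_force: [0.1, 1.1, -4.4]
opening: 0.0613
grip_force: 67.4
t 10.38 tcp [ 0.5721 -0.2205  0.08  ] z [-0.  0. -1.] yaw(x) -0.2927 F [ 0.1  1.1 -4.4] T [-0.02 -0.03 -0.02] op 0.0613 g 67.4
time: 10.62
eef_pos: [0.5722, -0.2204, 0.079]
orientation: [-3.108, 0.458, 0.0]
wrist_force: [-0.1, 0.5, -4.1]
opening: 0.061
grip_force: 67.4
t 10.62 tcp [ 0.5722 -0.2204  0.079 ] z [-0.  0. -1.] yaw(x) -0.2927 F [-0.1  0.5 -4.1] T [0.06 0.01 0.01] op 0.061 g 67.4
```

```bash
python3 -m handwheel '[{"angular":[0,0,0],"dp":[0,0,0.001],"claw":1},{"angular":[0,0,0],"dp":[0,0,0],"claw":1}]'; python3 -m handwheel '[{"angular":[0,0,0],"dp":[0,0,0.001],"claw":1},{"angular":[0,0,0],"dp":[0,0,0],"claw":1}]';python3 -c "
from h import *
st()"; python3 -m handwheel '[{"angular":[0,0,0],"dp":[0,0,0.001],"claw":1},{"angular":[0,0,0],"dp":[0,0,0],"claw":1}]';python3 -c "
from h import *
st()"
```

```text
time: 10.88
eef_pos: [0.5721, -0.2204, 0.0779]
orientation: [-3.108, 0.458, 0.0]
wrist_force: [0.5, -0.8, -4.6]
opening: 0.0614
grip_force: 67.4
time: 11.12
eef_pos: [0.5721, -0.2205, 0.0769]
orientation: [-3.108, 0.458, 0.0]
wrist_force: [0.1, -0.0, -4.8]
opening: 0.0613
grip_force: 67.4
t 11.12 tcp [ 0.5721 -0.2205  0.0769] z [-0.  0. -1.] yaw(x) -0.2927 F [ 0.1 -0.  -4.8] T [ 0.03 -0.06  0.01] op 0.0613 g 67.4
time: 11.38
eef_pos: [0.5721, -0.2205, 0.076]
orientation: [-3.108, 0.458, 0.0]
wrist_force: [-0.4, 0.7, -4.1]
opening: 0.0615
grip_force: 67.4
t 11.38 tcp [ 0.5721 -0.2205  0.076 ] z [-0.  0. -1.] yaw(x) -0.2927 F [-0.4  0.7 -4.1] T [-0.04  0.   -0.02] op 0.0615 g 67.4
```

```bash
python3 -m handwheel '[{"angular":[0,0,0],"dp":[0,0,0.001],"claw":1},{"angular":[0,0,0],"dp":[0,0,0],"claw":1}]';python3 -c "
from h import *
st()"; python3 -m handwheel '[{"angular":[0,0,0],"dp":[0,0,0.001],"claw":1},{"angular":[0,0,0],"dp":[0,0,0],"claw":1}]';python3 -c "
from h import *
st()"
```

```text
time: 11.62
eef_pos: [0.5722, -0.2205, 0.0752]
orientation: [3.108, -0.458, 0.0]
wrist_force: [-1.3, 0.6, -0.5]
opening: 0.0615
grip_force: 67.9
t 11.62 tcp [ 0.5722 -0.2205  0.0752] z [ 0. -0. -1.] yaw(x) -0.2927 F [-1.3  0.6 -0.5] T [0.   0.31 0.04] op 0.0615 g 67.9
time: 11.88
eef_pos: [0.5723, -0.2205, 0.0743]
orientation: [-3.108, 0.458, -0.0]
wrist_force: [-3.2, 1.0, 5.1]
opening: 0.0616
grip_force: 68.3
t 11.88 tcp [ 0.5723 -0.2205  0.0743] z [ 0. -0. -1.] yaw(x) -0.2927 F [-3.2  1.   5.1] T [ 0.09  0.7  -0.04] op 0.0616 g 68.3
```

Contact came at TCP z ≈ 0.0757, which is 7 mm below rim height, and the load then rises about 6 N/mm, matching the mat. So the rack is home. I'll take a quick look before releasing.

Run:
```python
from h import *
ims=[]
for n in("top","scene"):
    p=camera(n)
    c=proj(p,(.57,-.22,.1)).astype(int);ims.append(cv2.resize(p["img"][c[1]-70:c[1]+70,c[0]-50:c[0]+50,::-1],None,fx=4,fy=4,interpolation=cv2.INTER_CUBIC))
cv2.imwrite("pics/home.png",np.hstack(ims))
```

```text
(no output)
```

View pics/home.png

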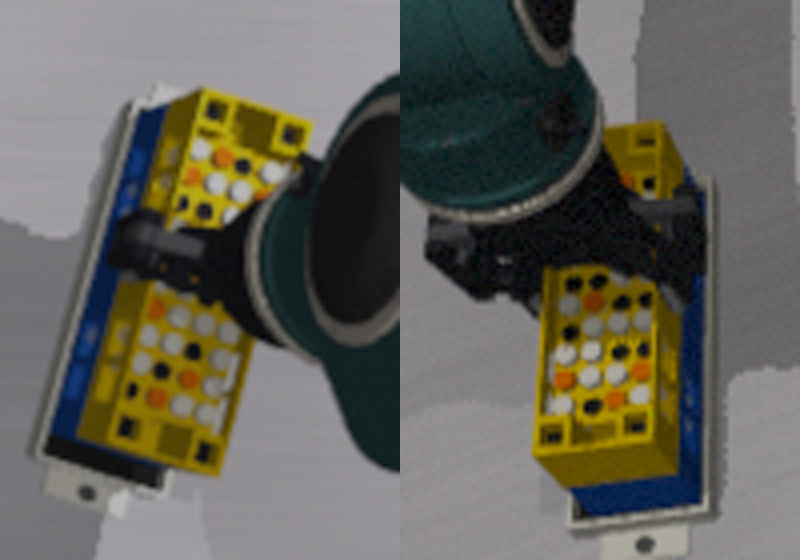

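In both crops the yellow sides run straight on into the blue sides with no gap (seam at about (90,440) in top and (575,485) in scene), so it is flush. Now ease the pressure, open, and retreat straight up.

```bash
python3 -m handwheel '[{"angular":[0,0,0],"dp":[0,0,-0.0006],"claw":1},{"angular":[0,0,0],"dp":[0,0,0],"claw":1},{"angular":[0,0,0],"dp":[0,0,0],"claw":1}]' 20; python3 -m handwheel '[{"angular":[0,0,0],"dp":[0,0,0],"claw":-0.6},{"angular":[0,0,0],"dp":[0,0,0],"claw":-1},{"angular":[0,0,0],"dp":[0,0,0],"claw":-1},{"angular":[0,0,0],"dp":[0,0,0],"claw":-1},{"angular":[0,0,0],"dp":[0,0,0],"claw":-1}]'; python3 -c "
from h import *
st()"
```

```text
time: 12.35
eef_pos: [0.5722, -0.2205, 0.0746]
orientation: [-3.108, 0.458, -0.0]
wrist_force: [-2.0, 1.4, 2.9]
opening: 0.0614
grip_force: 68.3
time: 12.98
eef_pos: [0.5722, -0.2204, 0.0746]
orientation: [-3.108, 0.458, 0.0]
wrist_force: [-1.0, -0.3, -1.0]
opening: 0.0854
grip_force: 0.0
t 12.97 tcp [ 0.5722 -0.2204  0.0746] z [-0.  0. -1.] yaw(x) -0.2926 F [-1.  -0.3 -1. ] T [ 0.05 -0.04 -0.01] op 0.0854 g 0.0
```

```bash
python3 -m handwheel '[{"angular":[0,0,0],"dp":[0,0,-0.01],"claw":-1},{"angular":[0,0,0],"dp":[0,0,-0.02],"claw":-1},{"angular":[0,0,0],"dp":[0,0,-0.03],"claw":-1},{"angular":[0,0,0],"dp":[0,0,-0.05],"claw":-1},{"angular":[0,0,0],"dp":[0,0,-0.05],"claw":-1},{"angular":[0,0,0],"dp":[-0.03,0.05,0],"claw":-1},{"angular":[0,0,0],"dp":[-0.03,0.05,0],"claw":-1},{"angular":[0,0,0],"dp":[-0.03,0.05,0],"claw":-1},{"angular":[0,0,0],"dp":[-0.03,0.05,0],"claw":-1},{"angular":[0,0,0],"dp":[0,0,0],"claw":-1}]'
python3 - <<'E'
from h import *
st();ims=[]
for n in("top","scene"):
    p=camera(n)
    for z in(.1085,.1155): # rim: home (with ~.8mm sink) vs lugs on rim
        r=fit([p],"y",np.array([.5722,-.2205,-.2926]),z-.05,z);print(n,z,r[0].round(4),r[1:])
    c=proj(p,(.57,-.22,.1)).astype(int);ims.append(cv2.resize(p["img"][c[1]-70:c[1]+70,c[0]-50:c[0]+50,::-1],None,fx=4,fy=4,interpolation=cv2.INTER_CUBIC))
cv2.imwrite("pics/end.png",np.hstack(ims))
E
```

```text
time: 14.22
eef_pos: [0.3961, -0.3807, 0.2363]
orientation: [3.105, -0.468, 0.001]
wrist_force: [0.1, 1.5, 0.2]
opening: 0.0855
grip_force: 0.0
t 14.22 tcp [ 0.3961 -0.3807  0.2363] z [ 0.    -0.002 -1.   ] yaw(x) -0.2992 F [0.1 1.5 0.2] T [ 0.05 -0.04  0.01] op 0.0855 g 0.0
top 0.1085 [ 0.5689 -0.2238 -0.29  ] (np.float64(128.33725490196076), [3305])
top 0.1155 [ 0.5696 -0.2209 -0.2902] (np.float64(181.96078431372547), [3305])
scene 0.1085 [ 0.5723 -0.2189 -0.2868] (np.float64(73.51764705882353), [3008])
scene 0.1155 [ 0.5758 -0.2176 -0.29  ] (np.float64(106.82352941176471), [3008])
```

View pics/end.png

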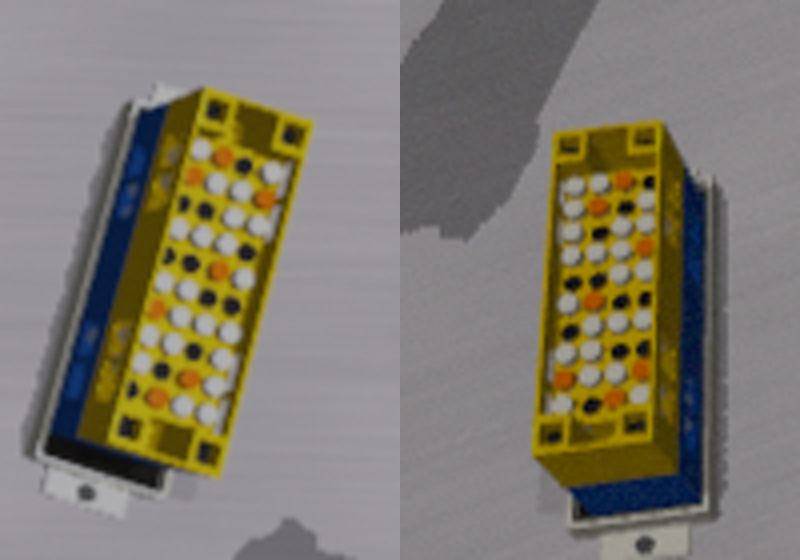

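The yellow rack sits flush and square on the blue one, with the sides continuous at the seam in both views. The home height fits the silhouettes better than the 7 mm higher one, so I'm handing in.

```bash
python3 -c "
from bench import *
print(close_job())"
```

```text
the job is handed in; nothing more can be done
None
```

The yellow rack is stacked on the blue one, lugs fully home and flush as far as contact height and both cameras show. I've handed the job in at about 14 s with the gripper clear, and the bottle and orange racks weren't touched.

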